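# Offer up the seed head over a nested bronze flower

## Task

Assemble the bronze flower on the turntable: set the medium petal cup upright into the large fixed one and let go, then set the small cup upright into the medium one and let go, lowering them rather than dropping them. Then pick up the seed head by its steel stub and finish still holding it, level and still, centred over the small cup with its underside about 1 cm above the rim, so that the fit can be sighted; it must never touch the flower. Nothing may touch the block of upright files on the way, and leave the burr box, the brush and the horn casting where they are.

Things in the scene. Friction and masses are not known exactly. Their poses are not given: they have to be found in the camera images.
- turntable: Fixed round turntable, grey disc 130 mm across with its top 30 mm above the bench, carrying at its centre the large brown-bronze ribbed petal cup (fixed): open on top, 30 mm high (rim 60 mm above the bench), outside 60 mm across at the foot and 92 mm at the rim, wall 3 mm. Origin: centre of the underside, on the bench; z up.
- large_floor (a point): Centre of the inner floor of the large cup, 34 mm above the bench, 26 mm below its rim. The flat floor is about 54 mm across.
- medium_cup: Loose copper-coloured petal cup, about 220 g, 54 mm high, wall 3 mm, floor 4 mm thick. Outside 44 mm across at the foot, widening to 62 mm at 26 mm height, then straight up to the rim: grip it from above across the outside of this straight band. Seated in the large cup, its rim stands 28 mm above the large rim. Origin: centre of the underside; z along the axis towards the mouth.
- medium_floor (a point): Centre of the medium cup's inner floor, 4 mm above its underside, 50 mm below its rim. The floor is about 38 mm across.
- small_cup: Loose brass-yellow tall cup, about 170 g, 78 mm high, wall 3 mm. Outside 28 mm across at the foot, widening to 40 mm at 40 mm height, then straight up to the rim: grip it across the outside of the straight band. Seated in the medium cup, its rim stands 28 mm above the medium rim. Origin: centre of the underside; z along the axis towards the mouth.
- small_rim (a point): Centre of the small cup's mouth, level with its rim, 78 mm above its underside; z up along the axis.
- seed_head: Loose green-bronze disc, about 150 g, flat underneath, 44 mm across, domed to 12 mm thick, ringed with small brass beads; from its middle an upright plain steel stub 14 mm in diameter rises a further 44 mm (top 56 mm above the underside): the grip. Stands upright on the bench. Origin: centre of the flat underside; z along the stub.
- file_block: Fixed wooden block 220 x 56 x 45 mm (long along its x) with two rows of upright files and burrs, their tips at most 148 mm above the bench. It stands between the loose flower parts and the turntable. Origin: centre of the underside.
- burr_box: Loose open wooden box 90 x 120 x 40 mm with burrs, a bystander. Origin: centre of the underside.
- brush: Loose wooden-handled brush lying on the bench, about 200 mm long along its x and 42 mm wide, a bystander. Origin: under its middle.
- horn: Loose grey-brown cast horn on a lump, about 100 mm long and 82 mm high, a bystander. Origin: centre of the underside of the lump.
Mind the look-alikes: they are no part of the job. What is shaped like the small_cup but blue is not meant. What is shaped like the medium_cup but purple is not meant.

How it is judged:
By the outcome, as a careful person would: the job done as asked, in the order asked, and still so for the second after the job is handed in, while the arm keeps its last pose, push and grip.
It also fails if it takes over 72 s, if anything falls off the work surface, if the arm or the gripper's body presses on something with over 40 N, if the wrist force passes 120 N, or if a joint passes its speed limit or range.

## Robot

A 6-joint arm with a two-finger parallel gripper is mounted at the origin on the work surface. World frame = base frame: x ahead of the robot, y to its left, z up, the work surface at z = 0. Lengths are in m, angles in rad, forces in N, time in s.
With the tool pointing down it reaches from about 0.35 to 0.775 m from the base axis. Payload 7.3 kg.
Tool frame: the origin (TCP) lies where the fingers leave the gripper's body, on its centre line; the fingertips stand 66 mm ahead of it and the grasp point (between the pads) lies 47 mm ahead of it (env.tips_ahead is the distance from the TCP to the fingertips, in m); z points along the fingers, y is the line along which they close (so a half turn about z gives the same grasp; the last joint's range is limited). The gripper opens to 92 mm and grips with 3 to 60 N. Pads are 19 mm wide; open, the fingers measure 130 mm over their backs; the gripper's body (75 mm by 190 mm) begins 47 mm behind the grasp point.
Start: joints at [1.085, 0.342, 1.524, -0, 1.275, -0.146], TCP at [0.175, 0.495, 0.292] pointing down, gripper open.
Joint ranges: [-2.53, 2.53], [-0.77, 2.02], [0.04, 2.7], [-1, 4.14], [0.28, 2.66], [-3.11, 3.11]. Speed limits (rad/s): [2.57, 2.57, 3.14, 3.14, 3.14, 3.14].

## Interface

Orientations are given as a unit quaternion [x, y, z, w].
In Python, from plant import env gives the robot as it stands.
- The arm moves only by the tool step_arm, never from a script. Its argument "plan" is a list of rows, each an object of numbers: "dx", "dy", "dz": the shift along the tool's x, y, z in mm; "spin": the turn about the tool's z in degrees; "hand": the opening, from 0 (shut) to 1 (fully open). In form: [{"dx": .., "dy": .., "dz": .., "spin": .., "hand": ..}, ...]. A call has exactly 5 rows; each row is the pose to reach, as a shift and turn from the pose commanded when the call began, along the tool's axes at that moment; what a row does not reach only later rows make up. A row lasts 1/8 s, in which the tool goes at most 62.5 mm and 10.7 degrees, less where a joint would pass 70% of its speed; a pose out of reach is approached as far as the arm can. A call with a gripper value outside its range is refused whole. The fingers move at their own pace and stop on an object; "newtons" is the grip in N (left out, the last holds). Time passes only in rows, so rows that repeat a pose let the fingers close, or fill a call up. It gives the time, the measured TCP pose, the force, the opening and the grip force at its end, in the units of the state.
- env.read_state(): the state, without advancing time (a new reading comes with each control period).
- env.snapshot(name): name is "side" or "top" or "wrist"; returns the picture (420x560x3 uint8, red, green, blue); there is no depth.
- env.calibration(name): a dict with "fov_y" (degrees; the focal length in pixels is half the picture's height over the tangent of half this angle, whatever the lens; pixels are square), "cx", "cy" (the principal point, pixels), "k1" (the pictures are not rectified: a ray, as slopes to the right and down, at radius r is drawn at 1 + k1 r^2 times it, then the intrinsics apply), "pose" (4x4, takes a point from camera to world coordinates); the wrist camera has in their place "hand_eye" (4x4, takes a point from camera to tool coordinates, whose origin is the TCP and whose axes are the flange's). Camera axes: x right, y down, z forward; pixel columns grow to the right and rows downward; lengths in m; the calibration is good to about 2 mm. A picture is of the moment at which its call begins: read the wrist's pose just before it. calibration takes no time and is no camera call.
- env.hand_in(): hands the job in; it is judged then, once.
The state is a dict: "time_s": time; "qpos": joint angles; "dq": joint speeds; "tau": joint torques, N m; "position": TCP position; "ee_rot": TCP orientation; "ft_force": force on the tool from outside, world axes, zero at the start; "torque": the same for the moment, N m; "opening": finger opening in m; "finger_force": force on a finger pad.
Only numpy, scipy, OpenCV 4.12 (cv2) and the standard library are available. Lean on these libraries where they do the work, as an engineer would, in place of code of your own. Each camera call takes 0.05 s, during which the arm holds its last target. There are 200 camera calls.

## Working session

There is one attempt and no reset: what is moved stays moved. The work goes in short steps, Python scripts to look and compute and a tool call to move; the robot and the scene stay as the last step left them, time stands still between calls to the robot, and variables do not carry over. Pictures are saved under pics/ and viewed, at most 11 in all, crops included, and the job is handed in when it is done.

Besides the shell and the picture viewer there is one more tool, called as name(argument=value, ...) on one line, values as JSON. step_arm: Moves the arm, as the interface text tells. Its arguments: {"type":"object","properties":{"plan":{"type":"array","items":{"type":"object","properties":{"dx":{"type":"number"},"dy":{"type":"number"},"dz":{"type":"number"},"spin":{"type":"number"},"hand":{"type":"number"}}}},"newtons":{"type":"number"}},"required":["plan"]}

```bash
mkdir -p pics
cat > h.py <<'E'
import numpy as np, cv2
from plant import env
from scipy.spatial.transform import Rotation as R
def K(c):
    f=210/np.tan(np.radians(c["fov_y"])/2); return np.array([[f,0,c["cx"]],[0,f,c["cy"]],[0,0,1.]]),np.array([c["k1"],0,0,0.])
def snap(n,fn):
    s=env.read_state(); im=env.snapshot(n); cv2.imwrite(fn,im[:,:,::-1]); return s,im
def pose(n,s=None):
    c=env.calibration(n)
    if n!="wrist": return c,np.array(c["pose"])
    T=np.eye(4);T[:3,:3]=R.from_quat(s["ee_rot"]).as_matrix();T[:3,3]=s["position"]
    return c,T@np.array(c["hand_eye"])
def pix2w(n,uv,z,s=None):
    c,T=pose(n,s);k,d=K(c)
    p=cv2.undistortPoints(np.array(uv,float).reshape(-1,1,2),k,d).reshape(-1,2)
    r=np.c_[p,np.ones(len(p))]@T[:3,:3].T; z=np.broadcast_to(z,len(p))
    return T[:3,3]+r*((z-T[2,3])/r[:,2])[:,None]
def w2pix(n,P,s=None):
    c,T=pose(n,s);k,d=K(c);M=np.linalg.inv(T)
    return cv2.projectPoints(np.array(P,float).reshape(-1,1,3),cv2.Rodrigues(M[:3,:3])[0],M[:3,3],k,d)[0].reshape(-1,2)
E
python3 - <<'E'
from h import *
s,a=snap("top","pics/top.png"); _,b=snap("side","pics/side.png")
print(s["position"],s["ee_rot"],s["opening"])
for n in("top","side"): print(env.calibration(n))
print(env.calibration("wrist")["hand_eye"])
E
```

```text
[0.17479813 0.49471729 0.29153657] [ 1.69085755e-01  9.85601033e-01 -7.41082330e-04 -2.48408919e-04] 0.09178316218277133
{'fov_y': 53.62881052868915, 'cx': 274.8720945223254, 'cy': 212.0600733221856, 'k1': -0.008491507561623552, 'pose': array([[-0.01618046, -0.99722336,  0.07268947,  0.48153196],
       [-0.99978792,  0.01521004, -0.0138841 ,  0.0064619 ],
       [ 0.01273994, -0.0728987 , -0.99725798,  0.95582975],
       [ 0.        ,  0.        ,  0.        ,  1.        ]])}
{'fov_y': 48.84389817853895, 'cx': 275.1218558179404, 'cy': 210.0087122509704, 'k1': -0.11895014285572769, 'pose': array([[-0.90550064, -0.32458574,  0.27333623,  0.28527074],
       [-0.42430936,  0.7009056 , -0.57331746,  0.53736294],
       [-0.00549222, -0.63511844, -0.77239523,  0.82033767],
       [ 0.        ,  0.        ,  0.        ,  1.        ]])}
[[-5.88198799e-04 -9.51262079e-01 -3.08383059e-01  8.49688660e-02]
 [ 9.99999440e-01 -2.88360142e-04 -1.01786526e-03 -6.04696521e-04]
 [ 8.79331239e-04 -3.08383485e-01  9.51261716e-01 -9.19185782e-02]
 [ 0.00000000e+00  0.00000000e+00  0.00000000e+00  1.00000000e+00]]
```

View pics/top.png

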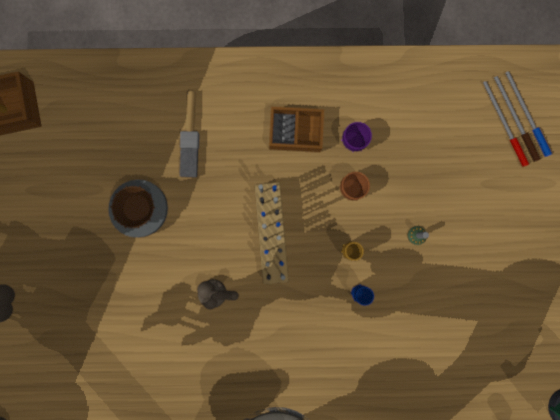

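View pics/side.png

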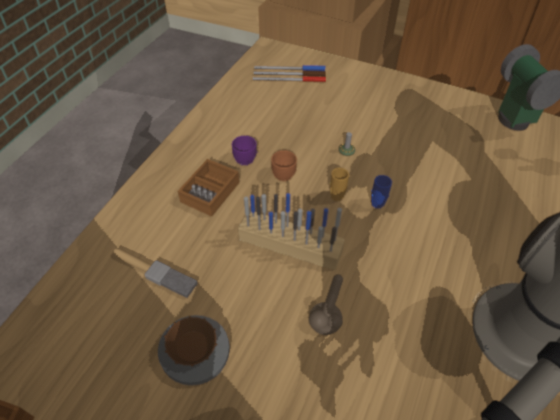

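The top view shows the copper medium cup at (355,185), the brass small cup at (354,250), the seed head at (418,235), the large cup at (133,207) on the turntable and the file block at about (271,232). The side view shows the same parts: copper (284,165), brass (339,181), seed head (347,145) and turntable (194,348). Next I'll fit the silhouettes.

```bash
cat > fit.py <<'E'
from h import *
from scipy.optimize import minimize
PROF={"medium":[(0,.022),(.026,.031),(.054,.031)],"small":[(0,.014),(.04,.02),(.078,.02)],
 "seed":[(0,.022),(.006,.022),(.012,.007),(.056,.007)],"table":[(0,.065),(.03,.065)],"large":[(.06,.046)]}
def sil(n,k,xy,s=None):
    a=np.linspace(0,2*np.pi,48)
    P=np.concatenate([np.c_[xy[0]+r*np.cos(a),xy[1]+r*np.sin(a),0*a+z] for z,r in PROF[k]])
    return cv2.convexHull(w2pix(n,P,s).astype(np.float32))[:,0]
def grab(im,box,m=12):
    x0,y0,x1,y1=box; mk=np.zeros(im.shape[:2],np.uint8)
    S=3; x0-=m;y0-=m;x1+=m;y1+=m
    c=cv2.resize(im[y0:y1,x0:x1],None,fx=S,fy=S,interpolation=cv2.INTER_CUBIC)
    g=np.zeros(c.shape[:2],np.uint8); w=(m-3)*S
    cv2.grabCut(c[:,:,::-1].copy(),g,(w,w,c.shape[1]-2*w,c.shape[0]-2*w),np.zeros((1,65)),np.zeros((1,65)),6,cv2.GC_INIT_WITH_RECT)
    g=((g==1)|(g==3)).astype(np.uint8)
    n,l,st,_=cv2.connectedComponentsWithStats(g); l=(l==1+st[1:,4].argmax())
    p=np.argwhere(l)[:,::-1]; h=cv2.convexHull(p.astype(np.float32))[:,0]
    return (h+.5)/S-.5+[x0,y0]
def dist(h,q):
    return np.mean([cv2.pointPolygonTest(h.astype(np.float32).reshape(-1,1,2),tuple(map(float,p)),True)**2 for p in q])
def dens(h): 
    h=np.vstack([h,h[:1]]); return np.concatenate([np.linspace(a,b,4)[:-1] for a,b in zip(h[:-1],h[1:])])
def fit(obs,k,x0,S={}):
    f=lambda x:sum(dist(sil(n,k,x,S.get(n)),dens(q)) for n,q in obs.items())
    r=minimize(f,x0,method="Nelder-Mead",options=dict(initial_simplex=np.array(x0)+[[0,0],[.01,0],[0,.01]],xatol=2e-4,fatol=1e-4))
    return r.x,r.fun
E
cat > a.py <<'E'
from fit import *
im={n:cv2.imread(f"pics/{n}.png")[:,:,::-1] for n in("top","side")}
B={"medium":[(340,171,370,201),(270,150,298,181)],"small":[(344,242,365,261),(329,167,349,196)],
"seed":[(408,225,429,244),(338,131,356,156)],"table":[(108,178,169,238),(158,316,231,383)]}
ov={n:cv2.resize(i,None,fx=2,fy=2)[:,:,::-1].copy() for n,i in im.items()}
for k,b in B.items():
    obs={n:grab(im[n],bb) for n,bb in zip(im,b)}
    c=pix2w("top",[((b[0][0]+b[0][2])/2,(b[0][1]+b[0][3])/2)],.03)[0,:2]
    for o in [["top"],["side"],["top","side"]]:
        x,f=fit({n:obs[n] for n in o},k,c); print(k,o,x.round(4),round(f,2))
    for n in im:
        for q,col in((obs[n],(0,255,0)),(sil(n,k,x),(255,0,255))): cv2.polylines(ov[n],[(q*2).astype(int)],True,col)
print("large",pix2w("top",[(132,207)],.06))
print("block",pix2w("top",[(257,184),(280,182),(264,282),(287,280)],.045))
cv2.imwrite("pics/ov.png",np.vstack([ov["top"][320:530,200:900],ov["side"][240:420,400:1100]])[:,:700])
E
python3 a.py
```

```text
medium ['top'] [ 0.604  -0.1838] 0.23
medium ['side'] [ 0.6054 -0.183 ] 0.35
medium ['top', 'side'] [ 0.6046 -0.1835] 0.71
small ['top'] [ 0.4616 -0.1712] 0.25
small ['side'] [ 0.4694 -0.1822] 3.64
small ['top', 'side'] [ 0.4646 -0.1727] 8.6
seed ['top'] [ 0.4933 -0.3331] 0.1
seed ['side'] [ 0.4953 -0.3305] 0.69
seed ['top', 'side'] [ 0.4942 -0.3322] 1.18
table ['top'] [0.5641 0.3028] 0.64
table ['side'] [0.566  0.3006] 0.98
table ['top', 'side'] [0.5651 0.3016] 2.07
large [[0.56246896 0.30193897 0.06      ]]
block [[ 0.61064097  0.03223823  0.045     ]
 [ 0.61436393 -0.01863164  0.045     ]
 [ 0.39602853  0.01985204  0.045     ]
 [ 0.39946713 -0.03018381  0.045     ]]
```

View pics/ov.png

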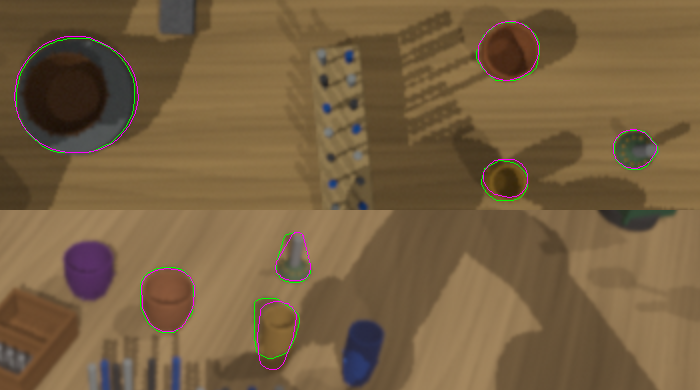

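The silhouette fits agree to about 2 mm. The side-view fit of the small cup is the exception: its mask was bad, so I'm using the top view, (0.4616, -0.171). I'm moving to the medium cup.

step_arm(plan=[{"dx": -47,"dy": -37,"dz": 0,"spin": -10,"hand": 1},{"dx": -94,"dy": -74,"dz": 0,"spin": -19.5,"hand": 1},{"dx": -141,"dy": -111,"dz": 0,"spin": -19.5,"hand": 1},{"dx": -188,"dy": -148,"dz": 0,"spin": -19.5,"hand": 1},{"dx": -235,"dy": -185,"dz": 0,"spin": -19.5,"hand": 1}])

```text
time_s: 0.72
position: [0.3354, 0.2405, 0.2921]
ee_rot: [-0.0, 1.0, 0.0, 0.0]
ft_force: [0.3, 0.5, -0.7]
opening: 0.0918
finger_force: 0.0
```

step_arm(plan=[{"dx": -32,"dy": -50,"dz": 0,"spin": 0,"hand": 1},{"dx": -64,"dy": -100,"dz": 0,"spin": 0,"hand": 1},{"dx": -96,"dy": -150,"dz": 0,"spin": 0,"hand": 1},{"dx": -128,"dy": -200,"dz": 0,"spin": 0,"hand": 1},{"dx": -160,"dy": -250,"dz": 0,"spin": 0,"hand": 1}])

```text
time_s: 1.35
position: [0.4956, -0.0095, 0.292]
ee_rot: [-0.0, 1.0, 0.0, -0.0]
ft_force: [1.4, 0.5, 0.4]
opening: 0.0916
finger_force: 0.0
```

step_arm(plan=[{"dx": -27,"dy": -44,"dz": 0,"spin": 0,"hand": 1},{"dx": -54,"dy": -88,"dz": 0,"spin": 0,"hand": 1},{"dx": -81,"dy": -132,"dz": 0,"spin": 0,"hand": 1},{"dx": -110,"dy": -174,"dz": 0,"spin": 0,"hand": 1},{"dx": -110,"dy": -174,"dz": 0,"spin": 0,"hand": 1}])

```text
time_s: 1.98
position: [0.6058, -0.1846, 0.2903]
ee_rot: [0.001, 1.0, 0.0, -0.001]
ft_force: [0.1, 0.2, 0.2]
opening: 0.0918
finger_force: 0.0
```

Run:
```python
from fit import *
s,im=snap("wrist","pics/w1.png"); print(s["position"],s["opening"])
for k,xy in(("medium",(.605,-.183)),("small",(.4616,-.1712))): cv2.polylines(im:=im.copy(),[sil("wrist",k,xy,s).astype(int)],True,(255,0,255))
cv2.imwrite("pics/w1o.png",im[:,:,::-1])
```

```text
[ 0.60579695 -0.18456079  0.29027078] 0.09178729309623995
```

View pics/w1o.png

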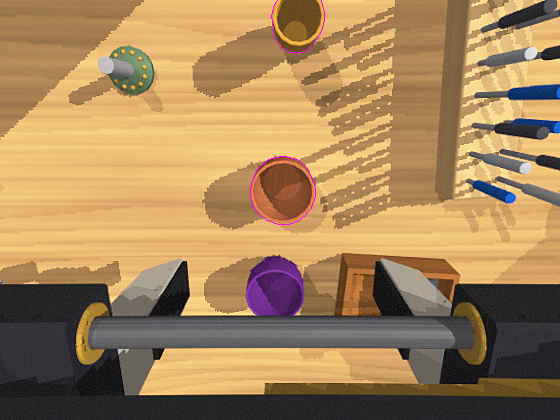

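The fitted outline matches the medium cup in the wrist view (centre about (283,190)), and the small cup matches too. I'm descending.

step_arm(plan=[{"dx": 0,"dy": 1,"dz": 50,"spin": 0,"hand": 1},{"dx": 0,"dy": 1,"dz": 100,"spin": 0,"hand": 1},{"dx": 0,"dy": 1,"dz": 150,"spin": 0,"hand": 1},{"dx": 0,"dy": 1,"dz": 180,"spin": 0,"hand": 1},{"dx": 0,"dy": 1,"dz": 191,"spin": 0,"hand": 1}])

```text
time_s: 2.65
position: [0.6038, -0.179, 0.0995]
ee_rot: [-0.001, 1.0, 0.001, -0.002]
ft_force: [-1.0, 0.0, -0.2]
opening: 0.0919
finger_force: 0.0
```

step_arm(plan=[{"dx": 0,"dy": 0,"dz": 0,"hand": 0.8},{"dx": 0,"dy": 0,"dz": 0,"hand": 0.7},{"dx": 0,"dy": 0,"dz": 0,"hand": 0.5},{"dx": 0,"dy": 0,"dz": 0,"hand": 0.5},{"dx": 0,"dy": 0,"dz": 0,"hand": 0.5}], newtons=25)

```text
$.plan[0]: bad value
```

step_arm(plan=[{"dx": 0,"dy": 0,"dz": 0,"spin": 0,"hand": 0.8},{"dx": 0,"dy": 0,"dz": 0,"spin": 0,"hand": 0.7},{"dx": 0,"dy": 0,"dz": 0,"spin": 0,"hand": 0.5},{"dx": 0,"dy": 0,"dz": 0,"spin": 0,"hand": 0.5},{"dx": 0,"dy": 0,"dz": 0,"spin": 0,"hand": 0.5}], newtons=25)

```text
time_s: 3.28
position: [0.6058, -0.1812, 0.1027]
ee_rot: [-0.0, 1.0, -0.001, 0.001]
ft_force: [0.5, -1.8, 6.6]
opening: 0.0608
finger_force: 25.0
```

step_arm(plan=[{"dx": 0,"dy": 0,"dz": -15,"spin": 0,"hand": 0.5},{"dx": 0,"dy": 0,"dz": -50,"spin": 0,"hand": 0.5},{"dx": 0,"dy": 0,"dz": -100,"spin": 0,"hand": 0.5},{"dx": 0,"dy": 0,"dz": -150,"spin": 0,"hand": 0.5},{"dx": 0,"dy": 0,"dz": -190,"spin": 0,"hand": 0.5}])

```text
time_s: 3.9
position: [0.6048, -0.1803, 0.2938]
ee_rot: [-0.0, 1.0, 0.0, 0.0]
ft_force: [0.4, 0.3, -3.0]
opening: 0.0607
finger_force: 25.0
```

Run:
```python
from fit import *
for i in range(2):
    s,im=snap("wrist","pics/w2.png"); print(s["position"],s["opening"],s["finger_force"],s["ft_force"],s["ee_rot"])
```

```text
[ 0.60482717 -0.18027713  0.29379751] 0.060743052285833495 24.998236480169 [ 0.4455851   0.29352064 -2.98269988] [-3.30044316e-04  9.99999850e-01  4.97553262e-05  4.35357165e-04]
[ 0.60616801 -0.18081905  0.29970926] 0.06072071260859156 24.998344571795315 [ 1.24851725 -0.41906654  2.55542674] [-3.79519601e-04  9.99988120e-01 -1.78040954e-03  4.52163468e-03]
```

View pics/w2.png

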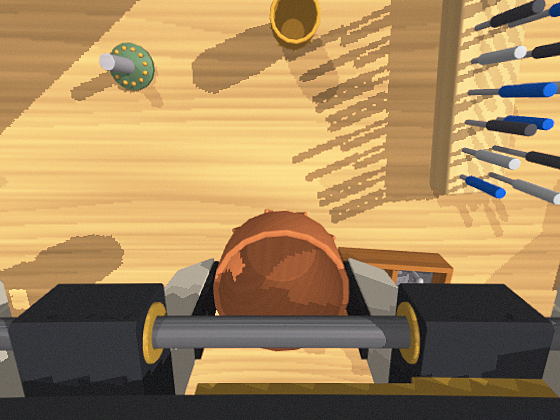

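The medium cup is held upright and centred in the fingers at about (282,280). I'm carrying it over the files at a height that clears them.

step_arm(plan=[{"dx": 3,"dy": 40,"dz": 0,"spin": 0,"hand": 0.5},{"dx": 7,"dy": 90,"dz": 0,"spin": 0,"hand": 0.5},{"dx": 11,"dy": 140,"dz": 0,"spin": 0,"hand": 0.5},{"dx": 15,"dy": 190,"dz": 0,"spin": 0,"hand": 0.5},{"dx": 20,"dy": 240,"dz": 0,"spin": 0,"hand": 0.5}])

```text
time_s: 4.62
position: [0.5839, 0.0611, 0.2896]
ee_rot: [-0.0, 1.0, 0.0, -0.002]
ft_force: [1.4, -0.0, -2.8]
opening: 0.0607
finger_force: 25.0
```

step_arm(plan=[{"dx": 5,"dy": 50,"dz": 0,"spin": 0,"hand": 0.5},{"dx": 10,"dy": 100,"dz": 0,"spin": 0,"hand": 0.5},{"dx": 15,"dy": 150,"dz": 0,"spin": 0,"hand": 0.5},{"dx": 18,"dy": 200,"dz": 0,"spin": 0,"hand": 0.5},{"dx": 20,"dy": 243,"dz": 0,"spin": 0,"hand": 0.5}])

```text
time_s: 5.25
position: [0.5636, 0.3041, 0.2894]
ee_rot: [-0.001, 1.0, -0.0, -0.002]
ft_force: [0.6, 0.3, -3.0]
opening: 0.0606
finger_force: 25.0
```

step_arm(plan=[{"dx": 0,"dy": 0,"dz": 0,"spin": 0,"hand": 0.5},{"dx": 0,"dy": 0,"dz": 0,"spin": 0,"hand": 0.5},{"dx": 0,"dy": 0,"dz": 0,"spin": 0,"hand": 0.5},{"dx": 0,"dy": 0,"dz": 0,"spin": 0,"hand": 0.5},{"dx": 0,"dy": 0,"dz": 0,"spin": 0,"hand": 0.5}])

```text
time_s: 5.88
position: [0.565, 0.3017, 0.2914]
ee_rot: [0.0, 1.0, 0.0, 0.0]
ft_force: [-0.1, -0.4, -2.9]
opening: 0.0608
finger_force: 25.0
```

Run:
```python
from fit import *
for i in range(4):
    s,im=snap("wrist","pics/w3.png"); print(s["position"],s["dq"].round(3),s["ft_force"])
for k in("table","large"): cv2.polylines(im:=im.copy(),[sil("wrist",k,(.565,.3016),s).astype(int)],True,(255,0,255))
cv2.imwrite("pics/w3o.png",im[:,:,::-1])
```

```text
[0.56503735 0.30171806 0.29140557] [ 0.005  0.001 -0.002 -0.    -0.003 -0.001] [-0.07775568 -0.36405493 -2.94160978]
[0.56500223 0.30189455 0.29139735] [ 0.007  0.001 -0.002 -0.     0.002 -0.002] [ 0.27886856  0.01433407 -2.49956762]
[0.56496431 0.301998   0.29137692] [ 0.004  0.    -0.002 -0.002  0.001 -0.001] [ 0.43372626 -0.16324094 -2.67644875]
[0.5649108  0.30213966 0.29131752] [ 0.005  0.002 -0.001  0.001  0.    -0.001] [-0.44605165  0.28954645 -1.97173497]
```

View pics/w3o.png

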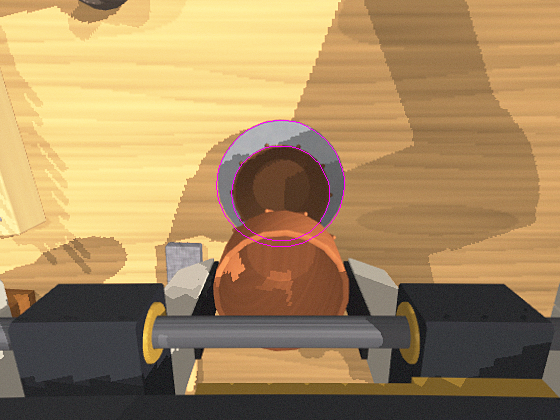

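The model outlines sit right on the turntable and the large rim (about (281,183)). The arm has settled at the target, so I'm lowering the cup.

step_arm(plan=[{"dx": 0,"dy": 0,"dz": 35,"spin": 0,"hand": 0.5},{"dx": 0,"dy": 0,"dz": 75,"spin": 0,"hand": 0.5},{"dx": 0,"dy": 0,"dz": 110,"spin": 0,"hand": 0.5},{"dx": 0,"dy": 0,"dz": 130,"spin": 0,"hand": 0.5},{"dx": 0,"dy": 0,"dz": 140,"spin": 0,"hand": 0.5}])

```text
time_s: 6.7
position: [0.5645, 0.3023, 0.15]
ee_rot: [-0.0, 1.0, -0.0, -0.001]
ft_force: [-0.9, 0.3, -1.8]
opening: 0.0613
finger_force: 25.0
```

step_arm(plan=[{"dx": 0,"dy": 0,"dz": 3,"spin": 0,"hand": 0.5},{"dx": 0,"dy": 0,"dz": 6,"spin": 0,"hand": 0.5},{"dx": 0,"dy": 0,"dz": 9,"spin": 0,"hand": 0.5},{"dx": 0,"dy": 0,"dz": 12,"spin": 0,"hand": 0.5},{"dx": 0,"dy": 0,"dz": 14,"spin": 0,"hand": 0.5}])

```text
time_s: 7.32
position: [0.5649, 0.3024, 0.1372]
ee_rot: [-0.0, 1.0, 0.0, 0.0]
ft_force: [0.4, -0.5, -2.5]
opening: 0.0608
finger_force: 25.0
```

step_arm(plan=[{"dx": 0,"dy": 0,"dz": 0,"spin": 0,"hand": 0.5},{"dx": 0,"dy": 0,"dz": 0.5,"spin": 0,"hand": 0.5},{"dx": 0,"dy": 0,"dz": 1,"spin": 0,"hand": 0.5},{"dx": 0,"dy": 0,"dz": 1.5,"spin": 0,"hand": 0.5},{"dx": 0,"dy": 0,"dz": 2,"spin": 0,"hand": 0.5}])

```text
time_s: 7.95
position: [0.565, 0.3025, 0.1367]
ee_rot: [-0.0, 1.0, 0.0, 0.001]
ft_force: [-3.9, -2.0, 9.1]
opening: 0.0605
finger_force: 25.0
```

The cup made contact exactly where I expected it to seat (0.1367). I'm releasing it and retreating.

step_arm(plan=[{"dx": 0,"dy": 0,"dz": 0,"spin": 0,"hand": 0.72},{"dx": 0,"dy": 0,"dz": 0,"spin": 0,"hand": 0.85},{"dx": 0,"dy": 0,"dz": 0,"spin": 0,"hand": 1},{"dx": 0,"dy": 0,"dz": 0,"spin": 0,"hand": 1},{"dx": 0,"dy": 0,"dz": -10,"spin": 0,"hand": 1}])

```text
time_s: 8.57
position: [0.5644, 0.3022, 0.1447]
ee_rot: [-0.0, 1.0, -0.0, -0.001]
ft_force: [1.1, -0.2, -0.4]
opening: 0.0916
finger_force: 0.0
```

step_arm(plan=[{"dx": 0,"dy": 0,"dz": -30,"spin": 0,"hand": 1},{"dx": 0,"dy": 0,"dz": -80,"spin": 0,"hand": 1},{"dx": 0,"dy": 0,"dz": -130,"spin": 0,"hand": 1},{"dx": 0,"dy": 0,"dz": -165,"spin": 0,"hand": 1},{"dx": 0,"dy": 0,"dz": -165,"spin": 0,"hand": 1}])

```text
time_s: 9.2
position: [0.5657, 0.3028, 0.3148]
ee_rot: [-0.0, 1.0, 0.001, 0.004]
ft_force: [-0.7, 0.1, -0.2]
opening: 0.092
finger_force: 0.0
```

Run:
```python
from fit import *
s,im=snap("wrist","pics/w4.png"); print(s["position"],s["opening"])
PROF["mseat"]=[(.088,.031)]; PROF["mfl"]=[(.038,.019)]
for k in("large","mseat","mfl"): cv2.polylines(im:=im.copy(),[sil("wrist",k,(.565,.302),s).astype(int)],True,(0,255,255))
cv2.imwrite("pics/w4o.png",im[:,:,::-1])
```

```text
[0.56565271 0.30276561 0.31476303] 0.09195813946134843
```

View pics/w4o.png

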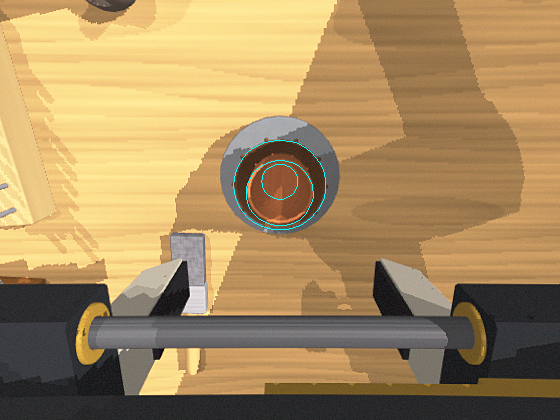

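The medium cup is seated upright in the large one, with its rim about (280,193); the outlines agree to 1–2 mm. Next is the small cup.

step_arm(plan=[{"dx": 11,"dy": -50,"dz": 0,"spin": 0,"hand": 1},{"dx": 22,"dy": -100,"dz": 0,"spin": 0,"hand": 1},{"dx": 33,"dy": -150,"dz": 0,"spin": 0,"hand": 1},{"dx": 44,"dy": -200,"dz": 0,"spin": 0,"hand": 1},{"dx": 55,"dy": -250,"dz": 0,"spin": 0,"hand": 1}])

```text
time_s: 9.88
position: [0.5088, 0.0509, 0.309]
ee_rot: [-0.0, 1.0, 0.0, -0.001]
ft_force: [-0.0, -0.4, 0.6]
opening: 0.0921
finger_force: 0.0
```

step_arm(plan=[{"dx": 11,"dy": -50,"dz": 0,"spin": 0,"hand": 1},{"dx": 22,"dy": -100,"dz": 0,"spin": 0,"hand": 1},{"dx": 33,"dy": -150,"dz": 0,"spin": 0,"hand": 1},{"dx": 42,"dy": -195,"dz": 0,"spin": 0,"hand": 1},{"dx": 48,"dy": -223,"dz": 0,"spin": 0,"hand": 1}])

```text
time_s: 10.5
position: [0.461, -0.1724, 0.3089]
ee_rot: [0.001, 1.0, 0.001, -0.001]
ft_force: [0.2, -0.9, -0.1]
opening: 0.0916
finger_force: 0.0
```

step_arm(plan=[{"dx": 0,"dy": 0,"dz": 20,"spin": 0,"hand": 1},{"dx": 0,"dy": 0,"dz": 20,"spin": 0,"hand": 1},{"dx": 0,"dy": 0,"dz": 20,"spin": 0,"hand": 1},{"dx": 0,"dy": 0,"dz": 20,"spin": 0,"hand": 1},{"dx": 0,"dy": 0,"dz": 20,"spin": 0,"hand": 1}])

```text
time_s: 11.12
position: [0.4623, -0.1704, 0.2906]
ee_rot: [-0.001, 1.0, -0.0, 0.0]
ft_force: [-0.7, -0.4, -0.0]
opening: 0.0922
finger_force: 0.0
```

Run:
```python
from fit import *
s,im=snap("wrist","pics/w5.png"); print(s["position"],s["opening"])
out=im.copy()
for k,x0 in(("small",(.4616,-.1712)),("seed",(.494,-.332))):
    q=sil("wrist",k,x0,s); b=np.r_[q.min(0)-3,q.max(0)+3].astype(int); print(k,b)
    if b.min()<14: continue
    g=grab(im,b); print(fit({"wrist":g},k,x0,{"wrist":s}))
    cv2.polylines(out,[g.astype(int)],True,(0,255,0))
    cv2.polylines(out,[q.astype(int)],True,(255,0,255))
cv2.imwrite("pics/w5o.png",out[:,:,::-1])
```

```text
[ 0.46227667 -0.17042515  0.29062984] 0.09222291717094956
small [255 165 306 224]
(array([ 0.45980025, -0.17133139]), np.float64(0.28217255279641695))
seed [104 186 160 235]
(array([ 0.49249215, -0.33254675]), np.float64(0.03987272816822451))
```

View pics/w5o.png

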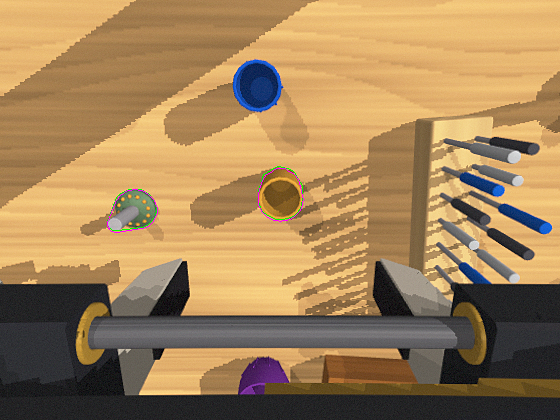

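The small cup's outline fits at (280,195), about (0.461, -0.171); the seed head at (133,210) fits about (0.493, -0.332). I'm descending on the small cup.

step_arm(plan=[{"dx": 1,"dy": 0,"dz": 45,"spin": 0,"hand": 1},{"dx": 1,"dy": -0.5,"dz": 90,"spin": 0,"hand": 1},{"dx": 1,"dy": -0.5,"dz": 135,"spin": 0,"hand": 1},{"dx": 1,"dy": -0.5,"dz": 160,"spin": 0,"hand": 1},{"dx": 1,"dy": -0.5,"dz": 168,"spin": 0,"hand": 1}])

```text
time_s: 11.8
position: [0.4606, -0.1708, 0.121]
ee_rot: [-0.0, 1.0, 0.001, -0.001]
ft_force: [0.4, 1.5, 0.1]
opening: 0.0916
finger_force: 0.0
```

step_arm(plan=[{"dx": 0,"dy": 0,"dz": 0,"spin": 0,"hand": 0.8},{"dx": 0,"dy": 0,"dz": 0,"spin": 0,"hand": 0.6},{"dx": 0,"dy": 0,"dz": 0,"spin": 0,"hand": 0.45},{"dx": 0,"dy": 0,"dz": 0,"spin": 0,"hand": 0.3},{"dx": 0,"dy": 0,"dz": 0,"spin": 0,"hand": 0.3}], newtons=25)

```text
time_s: 12.42
position: [0.4612, -0.1712, 0.1225]
ee_rot: [-0.0, 1.0, -0.0, 0.0]
ft_force: [0.3, -0.0, 0.7]
opening: 0.0465
finger_force: 0.0
```

step_arm(plan=[{"dx": 0,"dy": 0,"dz": 0,"spin": 0,"hand": 0.3},{"dx": 0,"dy": 0,"dz": 0,"spin": 0,"hand": 0.3},{"dx": 0,"dy": 0,"dz": 0,"spin": 0,"hand": 0.3},{"dx": 0,"dy": 0,"dz": 0,"spin": 0,"hand": 0.3},{"dx": 0,"dy": 0,"dz": 0,"spin": 0,"hand": 0.3}])

```text
time_s: 13.05
position: [0.4612, -0.1711, 0.1223]
ee_rot: [-0.0, 1.0, 0.0, 0.0]
ft_force: [-0.4, 1.7, 3.2]
opening: 0.0395
finger_force: 25.0
```

step_arm(plan=[{"dx": 0,"dy": 0,"dz": -15,"spin": 0,"hand": 0.3},{"dx": 0,"dy": 0,"dz": -50,"spin": 0,"hand": 0.3},{"dx": 0,"dy": 0,"dz": -100,"spin": 0,"hand": 0.3},{"dx": 0,"dy": 0,"dz": -150,"spin": 0,"hand": 0.3},{"dx": 0,"dy": 0,"dz": -185,"spin": 0,"hand": 0.3}])

```text
time_s: 13.68
position: [0.461, -0.1713, 0.3102]
ee_rot: [-0.0, 1.0, -0.001, 0.001]
ft_force: [0.3, -0.4, -2.7]
opening: 0.0398
finger_force: 25.0
```

step_arm(plan=[{"dx": -8,"dy": 35,"dz": 0,"spin": 0,"hand": 0.3},{"dx": -18,"dy": 85,"dz": 0,"spin": 0,"hand": 0.3},{"dx": -29,"dy": 135,"dz": 0,"spin": 0,"hand": 0.3},{"dx": -40,"dy": 185,"dz": 0,"spin": 0,"hand": 0.3},{"dx": -52,"dy": 237,"dz": 0,"spin": 0,"hand": 0.3}])

```text
time_s: 14.3
position: [0.5128, 0.0673, 0.3078]
ee_rot: [-0.0, 1.0, -0.0, 0.0]
ft_force: [0.5, 0.5, -3.4]
opening: 0.0395
finger_force: 25.0
```

step_arm(plan=[{"dx": -11,"dy": 50,"dz": 0,"spin": 0,"hand": 0.3},{"dx": -22,"dy": 100,"dz": 0,"spin": 0,"hand": 0.3},{"dx": -33,"dy": 150,"dz": 0,"spin": 0,"hand": 0.3},{"dx": -44,"dy": 200,"dz": 0,"spin": 0,"hand": 0.3},{"dx": -52,"dy": 236,"dz": 0,"spin": 0,"hand": 0.3}])

```text
time_s: 14.92
position: [0.5646, 0.3038, 0.3074]
ee_rot: [-0.001, 1.0, -0.0, -0.0]
ft_force: [1.0, -0.9, -1.7]
opening: 0.0396
finger_force: 25.0
```

step_arm(plan=[{"dx": 0,"dy": 0,"dz": 0,"spin": 0,"hand": 0.3},{"dx": 0,"dy": 0,"dz": 0,"spin": 0,"hand": 0.3},{"dx": 0,"dy": 0,"dz": 0,"spin": 0,"hand": 0.3},{"dx": 0,"dy": 0,"dz": 0,"spin": 0,"hand": 0.3},{"dx": 0,"dy": 0,"dz": 0,"spin": 0,"hand": 0.3}])

```text
time_s: 15.55
position: [0.5649, 0.3013, 0.3075]
ee_rot: [0.0, 1.0, 0.0, 0.0]
ft_force: [-0.4, -0.2, -2.8]
opening: 0.0398
finger_force: 25.0
```

Run:
```python
from fit import *
s,im=snap("wrist","pics/w6.png"); print(s["position"],s["opening"],s["finger_force"])
for k,d in((("mseat",[(.088,.031)])),("sm",[(s["position"][2]-.1223+.078,.02)]),("sb",[(s["position"][2]-.1223,.014)])):
    PROF[k]=d; cv2.polylines(im:=im.copy(),[sil("wrist",k,(.565,.302),s).astype(int)],True,(0,255,255))
cv2.imwrite("pics/w6o.png",im[:,:,::-1])
```

```text
[0.56492829 0.3013054  0.30754411] 0.03980267623380679 24.996083294972777
```

View pics/w6o.png

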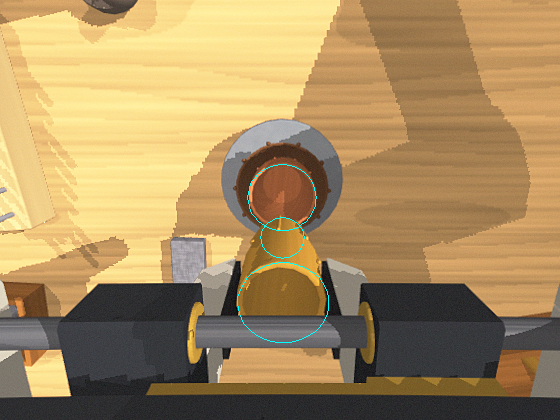

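The projected outlines match both the seated medium rim (282,197) and the held small cup (282,300). I'm lowering it in.

step_arm(plan=[{"dx": 0,"dy": 0.5,"dz": 35,"spin": 0,"hand": 0.3},{"dx": 0,"dy": 0.5,"dz": 70,"spin": 0,"hand": 0.3},{"dx": 0,"dy": 0.5,"dz": 100,"spin": 0,"hand": 0.3},{"dx": 0,"dy": 0.5,"dz": 122,"spin": 0,"hand": 0.3},{"dx": 0,"dy": 0.5,"dz": 132,"spin": 0,"hand": 0.3}])

```text
time_s: 16.23
position: [0.5644, 0.3021, 0.1739]
ee_rot: [-0.0, 1.0, -0.0, -0.001]
ft_force: [-0.1, -0.1, -2.2]
opening: 0.0395
finger_force: 25.0
```

step_arm(plan=[{"dx": 0,"dy": 0,"dz": 3,"spin": 0,"hand": 0.3},{"dx": 0,"dy": 0,"dz": 6,"spin": 0,"hand": 0.3},{"dx": 0,"dy": 0,"dz": 9,"spin": 0,"hand": 0.3},{"dx": 0,"dy": 0,"dz": 12,"spin": 0,"hand": 0.3},{"dx": 0,"dy": 0,"dz": 14,"spin": 0,"hand": 0.3}])

```text
time_s: 16.85
position: [0.5649, 0.3024, 0.1612]
ee_rot: [-0.0, 1.0, 0.0, 0.0]
ft_force: [0.1, -0.2, -2.6]
opening: 0.0394
finger_force: 25.0
```

step_arm(plan=[{"dx": 0,"dy": 0,"dz": 0,"spin": 0,"hand": 0.3},{"dx": 0,"dy": 0,"dz": 0.5,"spin": 0,"hand": 0.3},{"dx": 0,"dy": 0,"dz": 1,"spin": 0,"hand": 0.3},{"dx": 0,"dy": 0,"dz": 1.5,"spin": 0,"hand": 0.3},{"dx": 0,"dy": 0,"dz": 1.5,"spin": 0,"hand": 0.3}])

```text
time_s: 17.48
position: [0.565, 0.3025, 0.1603]
ee_rot: [-0.0, 1.0, 0.0, 0.0]
ft_force: [-0.1, -0.9, 2.1]
opening: 0.0394
finger_force: 25.0
```

It seated at 0.1603, as predicted. I'm releasing it and going to the seed head.

step_arm(plan=[{"dx": 0,"dy": 0,"dz": 0,"spin": 0,"hand": 0.5},{"dx": 0,"dy": 0,"dz": 0,"spin": 0,"hand": 0.65},{"dx": 0,"dy": 0,"dz": 0,"spin": 0,"hand": 0.8},{"dx": 0,"dy": 0,"dz": 0,"spin": 0,"hand": 0.8},{"dx": 0,"dy": 0,"dz": -5,"spin": 0,"hand": 0.8}])

```text
time_s: 18.1
position: [0.5646, 0.3023, 0.1645]
ee_rot: [-0.0, 1.0, -0.0, -0.0]
ft_force: [0.6, -0.4, -0.6]
opening: 0.0729
finger_force: 0.0
```

step_arm(plan=[{"dx": 0,"dy": 0,"dz": -25,"spin": 0,"hand": 0.8},{"dx": 0,"dy": 0,"dz": -65,"spin": 0,"hand": 0.8},{"dx": 0,"dy": 0,"dz": -110,"spin": 0,"hand": 0.8},{"dx": 0,"dy": 0,"dz": -140,"spin": 0,"hand": 0.8},{"dx": 0,"dy": 0,"dz": -140,"spin": 0,"hand": 0.8}])

```text
time_s: 18.73
position: [0.5656, 0.3027, 0.3081]
ee_rot: [-0.0, 1.0, 0.001, 0.003]
ft_force: [0.1, 0.0, 0.0]
opening: 0.0735
finger_force: 0.0
```

step_arm(plan=[{"dx": 0,"dy": 0,"dz": 0,"spin": 0,"hand": 0.8},{"dx": 0,"dy": 0,"dz": 0,"spin": 0,"hand": 0.8},{"dx": 0,"dy": 0,"dz": 0,"spin": 0,"hand": 0.8},{"dx": 0,"dy": 0,"dz": 0,"spin": 0,"hand": 0.8},{"dx": 0,"dy": 0,"dz": 0,"spin": 0,"hand": 0.8}])

```text
time_s: 19.35
position: [0.5648, 0.3024, 0.3045]
ee_rot: [-0.0, 1.0, -0.0, -0.0]
ft_force: [0.6, -0.2, -0.3]
opening: 0.0736
finger_force: 0.0
```

Run:
```python
from fit import *
PROF["rim"]=[(.116,.02)]; PROF["mseat"]=[(.088,.031)]
s,im=snap("wrist","pics/w7.png"); _,tp=snap("top","pics/t7.png"); print(s["position"],s["opening"])
im=im.copy(); 
for k in("rim","mseat","large"): cv2.polylines(im,[sil("wrist",k,(.565,.302),s).astype(int)],True,(0,255,255))
c=cv2.resize(im[100:260,180:380],None,fx=3,fy=3)
cv2.imwrite("pics/w7o.png",c[:,:,::-1])
```

```text
[0.56483892 0.30238481 0.30454245] 0.07362248251228211
```

View pics/w7o.png

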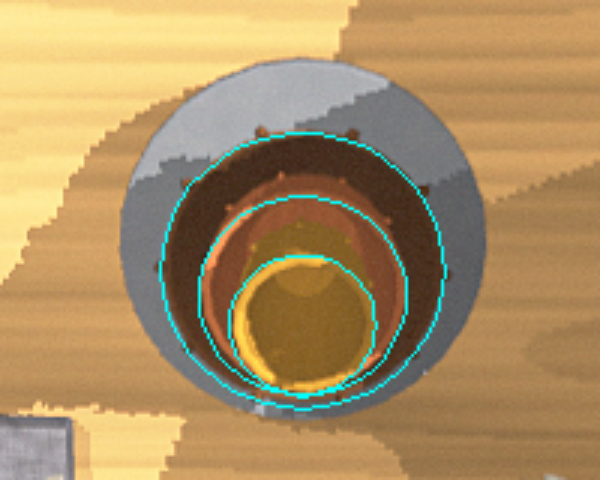

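Both cups are nested upright. The small rim sits on its predicted circle, centred on (0.565, 0.302). I'm going to the seed head.

step_arm(plan=[{"dx": 6,"dy": -50,"dz": 0,"spin": 0,"hand": 0.8},{"dx": 12,"dy": -105,"dz": 0,"spin": 0,"hand": 0.8},{"dx": 18,"dy": -160,"dz": 0,"spin": 0,"hand": 0.8},{"dx": 24,"dy": -215,"dz": 0,"spin": 0,"hand": 0.8},{"dx": 30,"dy": -270,"dz": 0,"spin": 0,"hand": 0.8}])

```text
time_s: 20.08
position: [0.5346, 0.0307, 0.305]
ee_rot: [-0.0, 1.0, -0.0, 0.0]
ft_force: [0.5, -0.3, -0.5]
opening: 0.0734
finger_force: 0.0
```

step_arm(plan=[{"dx": 6,"dy": -55,"dz": 0,"spin": 0,"hand": 0.6},{"dx": 12,"dy": -110,"dz": 0,"spin": 0,"hand": 0.6},{"dx": 18,"dy": -165,"dz": 0,"spin": 0,"hand": 0.6},{"dx": 24,"dy": -220,"dz": 0,"spin": 0,"hand": 0.6},{"dx": 30,"dy": -275,"dz": 0,"spin": 0,"hand": 0.6}])

```text
time_s: 20.7
position: [0.5047, -0.2444, 0.305]
ee_rot: [-0.0, 1.0, -0.0, 0.0]
ft_force: [-0.0, 0.9, -0.7]
opening: 0.0547
finger_force: 0.0
```

step_arm(plan=[{"dx": 6,"dy": -45,"dz": 10,"spin": 0,"hand": 0.6},{"dx": 12,"dy": -90,"dz": 20,"spin": 0,"hand": 0.6},{"dx": 12,"dy": -90,"dz": 20,"spin": 0,"hand": 0.6},{"dx": 12,"dy": -90,"dz": 20,"spin": 0,"hand": 0.6},{"dx": 12,"dy": -90,"dz": 20,"spin": 0,"hand": 0.6}])

```text
time_s: 21.32
position: [0.4936, -0.3315, 0.2853]
ee_rot: [-0.001, 1.0, -0.0, 0.0]
ft_force: [-1.2, -0.3, 0.9]
opening: 0.0552
finger_force: 0.0
```

Run:
```python
from fit import *
s,im=snap("wrist","pics/w8.png"); print(s["position"],s["opening"])
for k,x0 in(("seed",(.493,-.3325)),):
    q=sil("wrist",k,x0,s); b=np.r_[q.min(0)-3,q.max(0)+3].astype(int); print(k,b)
    g=grab(im,b); print(fit({"wrist":g},k,x0,{"wrist":s}))
```

```text
[ 0.493631   -0.33148328  0.28526763] 0.055171974960621206
seed [256 158 303 205]
(array([ 0.49260981, -0.33286304]), np.float64(0.04597999415673125))
```

step_arm(plan=[{"dx": 0.5,"dy": -0.7,"dz": 50,"spin": 0,"hand": 0.6},{"dx": 0.5,"dy": -0.7,"dz": 100,"spin": 0,"hand": 0.6},{"dx": 0.5,"dy": -0.7,"dz": 150,"spin": 0,"hand": 0.6},{"dx": 0.5,"dy": -0.7,"dz": 182,"spin": 0,"hand": 0.6},{"dx": 0.5,"dy": -0.7,"dz": 193,"spin": 0,"hand": 0.6}])

```text
time_s: 22.0
position: [0.4925, -0.332, 0.0902]
ee_rot: [-0.001, 1.0, 0.001, -0.001]
ft_force: [0.1, 0.0, 0.5]
opening: 0.055
finger_force: 0.0
```

step_arm(plan=[{"dx": 0,"dy": 0,"dz": 0,"spin": 0,"hand": 0.45},{"dx": 0,"dy": 0,"dz": 0,"spin": 0,"hand": 0.3},{"dx": 0,"dy": 0,"dz": 0,"spin": 0,"hand": 0.2},{"dx": 0,"dy": 0,"dz": 0,"spin": 0,"hand": 0.05},{"dx": 0,"dy": 0,"dz": 0,"spin": 0,"hand": 0.05}], newtons=30)

```text
time_s: 22.62
position: [0.4928, -0.3334, 0.0922]
ee_rot: [-0.0, 1.0, -0.0, 0.0]
ft_force: [-0.8, 0.4, 3.5]
opening: 0.0133
finger_force: 30.0
```

step_arm(plan=[{"dx": 0,"dy": 0,"dz": 0,"spin": 0,"hand": 0.05},{"dx": 0,"dy": 0,"dz": 0,"spin": 0,"hand": 0.05},{"dx": 0,"dy": 0,"dz": 0,"spin": 0,"hand": 0.05},{"dx": 0,"dy": 0,"dz": 0,"spin": 0,"hand": 0.05},{"dx": 0,"dy": 0,"dz": 0,"spin": 0,"hand": 0.05}])

```text
time_s: 23.25
position: [0.4928, -0.3334, 0.0921]
ee_rot: [-0.0, 1.0, -0.0, 0.0]
ft_force: [-1.2, 0.7, 5.0]
opening: 0.0136
finger_force: 30.0
```

step_arm(plan=[{"dx": 0,"dy": 0,"dz": -15,"spin": 0,"hand": 0.05},{"dx": 0,"dy": 0,"dz": -60,"spin": 0,"hand": 0.05},{"dx": 0,"dy": 0,"dz": -110,"spin": 0,"hand": 0.05},{"dx": 0,"dy": 0,"dz": -160,"spin": 0,"hand": 0.05},{"dx": 0,"dy": 0,"dz": -200,"spin": 0,"hand": 0.05}])

```text
time_s: 23.88
position: [0.4926, -0.3334, 0.2945]
ee_rot: [-0.0, 1.0, -0.001, 0.001]
ft_force: [0.5, -0.5, -2.3]
opening: 0.0131
finger_force: 30.0
```

step_arm(plan=[{"dx": -3,"dy": 30,"dz": 0,"spin": 0,"hand": 0.05},{"dx": -9,"dy": 75,"dz": 0,"spin": 0,"hand": 0.05},{"dx": -14,"dy": 120,"dz": 0,"spin": 0,"hand": 0.05},{"dx": -19,"dy": 165,"dz": 0,"spin": 0,"hand": 0.05},{"dx": -24,"dy": 210,"dz": 0,"spin": 0,"hand": 0.05}])

```text
time_s: 24.5
position: [0.5163, -0.1219, 0.2922]
ee_rot: [-0.0, 1.0, -0.0, 0.0]
ft_force: [0.9, 0.1, -1.3]
opening: 0.0131
finger_force: 30.0
```

step_arm(plan=[{"dx": -5,"dy": 45,"dz": 0,"spin": 0,"hand": 0.05},{"dx": -10,"dy": 90,"dz": 0,"spin": 0,"hand": 0.05},{"dx": -15,"dy": 135,"dz": 0,"spin": 0,"hand": 0.05},{"dx": -20,"dy": 180,"dz": 0,"spin": 0,"hand": 0.05},{"dx": -25,"dy": 225,"dz": 0,"spin": 0,"hand": 0.05}])

```text
time_s: 25.12
position: [0.5413, 0.1031, 0.2922]
ee_rot: [-0.0, 1.0, -0.0, 0.0]
ft_force: [0.5, -0.8, -1.8]
opening: 0.0134
finger_force: 30.0
```

step_arm(plan=[{"dx": -5,"dy": 45,"dz": 0,"spin": 0,"hand": 0.05},{"dx": -10,"dy": 90,"dz": 0,"spin": 0,"hand": 0.05},{"dx": -15,"dy": 135,"dz": 0,"spin": 0,"hand": 0.05},{"dx": -20,"dy": 175,"dz": 0,"spin": 0,"hand": 0.05},{"dx": -23,"dy": 200,"dz": 0,"spin": 0,"hand": 0.05}])

```text
time_s: 25.75
position: [0.564, 0.3035, 0.2918]
ee_rot: [-0.001, 1.0, 0.0, -0.0]
ft_force: [0.2, 0.3, -1.8]
opening: 0.0135
finger_force: 30.0
```

step_arm(plan=[{"dx": 0,"dy": 0,"dz": 0,"spin": 0,"hand": 0.05},{"dx": 0,"dy": 0,"dz": 0,"spin": 0,"hand": 0.05},{"dx": 0,"dy": 0,"dz": 0,"spin": 0,"hand": 0.05},{"dx": 0,"dy": 0,"dz": 0,"spin": 0,"hand": 0.05},{"dx": 0,"dy": 0,"dz": 0,"spin": 0,"hand": 0.05}])

```text
time_s: 26.38
position: [0.5645, 0.3012, 0.2919]
ee_rot: [0.0, 1.0, 0.0, 0.0]
ft_force: [0.3, 0.6, -1.7]
opening: 0.0132
finger_force: 30.0
```

step_arm(plan=[{"dx": -0.5,"dy": 0.5,"dz": 20,"spin": 0,"hand": 0.05},{"dx": -0.5,"dy": 0.5,"dz": 40,"spin": 0,"hand": 0.05},{"dx": -0.5,"dy": 0.5,"dz": 55,"spin": 0,"hand": 0.05},{"dx": -0.5,"dy": 0.5,"dz": 63,"spin": 0,"hand": 0.05},{"dx": -0.5,"dy": 0.5,"dz": 67,"spin": 0,"hand": 0.05}])

```text
time_s: 27.0
position: [0.5649, 0.3022, 0.2246]
ee_rot: [-0.0, 1.0, 0.0, 0.0]
ft_force: [0.2, 0.0, -2.1]
opening: 0.0131
finger_force: 30.0
```

step_arm(plan=[{"dx": 0,"dy": 0,"dz": 2,"spin": 0,"hand": 0.05},{"dx": 0,"dy": 0,"dz": 4,"spin": 0,"hand": 0.05},{"dx": 0,"dy": 0,"dz": 6,"spin": 0,"hand": 0.05},{"dx": 0,"dy": 0,"dz": 6.5,"spin": 0,"hand": 0.05},{"dx": 0,"dy": 0,"dz": 6.5,"spin": 0,"hand": 0.05}])

```text
time_s: 27.62
position: [0.5649, 0.3022, 0.2183]
ee_rot: [-0.0, 1.0, 0.0, 0.0]
ft_force: [0.4, -0.2, -1.3]
opening: 0.0133
finger_force: 30.0
```

step_arm(plan=[{"dx": 0,"dy": 0,"dz": 0,"spin": 0,"hand": 0.05},{"dx": 0,"dy": 0,"dz": 0,"spin": 0,"hand": 0.05},{"dx": 0,"dy": 0,"dz": 0,"spin": 0,"hand": 0.05},{"dx": 0,"dy": 0,"dz": 0,"spin": 0,"hand": 0.05},{"dx": 0,"dy": 0,"dz": 0,"spin": 0,"hand": 0.05}])

```text
time_s: 28.25
position: [0.5648, 0.3022, 0.2182]
ee_rot: [-0.0, 1.0, 0.0, -0.0]
ft_force: [0.0, -0.0, -2.2]
opening: 0.0133
finger_force: 30.0
```

Run:
```python
from fit import *
PROF["rim"]=[(.116,.02)]
s,im=snap("wrist","pics/w9.png"); s2,sd=snap("side","pics/s9.png"); print(s["position"],s["ee_rot"],s2["position"],s["dq"].round(4),s["finger_force"])
u=s["position"][2]-.0921; print("underside",u)
PROF["disc"]=[(u,.022)]; PROF["stub"]=[(u+.056,.007)]
im=im.copy(); sd=sd.copy()
for k in("rim","disc","stub"):
  cv2.polylines(im,[sil("wrist",k,(.565,.302),s).astype(int)],True,(0,255,255))
sd=cv2.resize(sd[280:400,130:260],None,fx=3,fy=3)
im=cv2.resize(im[120:330,200:360],None,fx=2,fy=2)
o=np.zeros((420,720,3),np.uint8); o[:420,:320]=im; o[:360,325:715]=sd; cv2.imwrite("pics/o9.png",o[:,:,::-1])
```

```text
[0.56483055 0.30217797 0.21822346] [-2.71324633e-04  9.99999963e-01  2.41238565e-05 -4.22011681e-07] [0.56483722 0.30219613 0.21824491] [-0.0011  0.0018  0.0016  0.0002  0.0001 -0.0002] 29.99749928712845
underside 0.12612345591439705
```

View pics/o9.png

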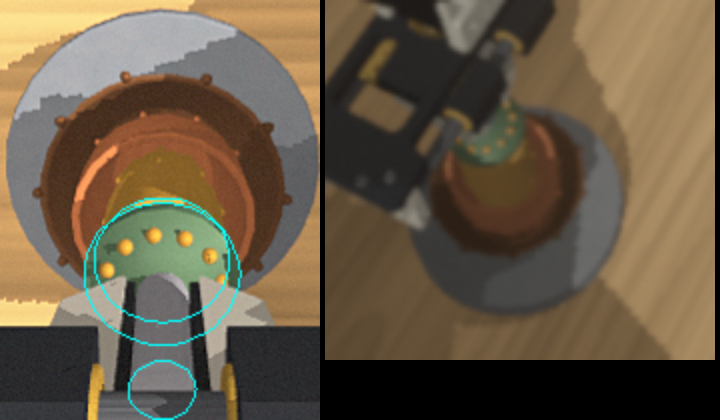

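The seed head hangs level at about (162,240), centred over the small cup. The projected disc and rim circles line up, the underside is at 0.126 m (1 cm above the rim), and the arm is still.

```bash
python3 -c "
from plant import env; print(env.hand_in())"
```

```text
the job is handed in; nothing more can be done
None
```

I nested both cups upright and let go of each, and I'm holding the seed head level and still, centred about 1 cm above the small rim. I handed the job in at about 28 s; no verdict was returned.

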